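Wind the can clamp shut on an empty can

ROBOT

A 6-joint arm with a two-finger parallel gripper is mounted at the origin on the work surface. World frame = base frame: x ahead of the robot, y to its left, z up, the work surface at z = 0. Lengths are in m, angles in degrees, forces in N, time in s.
With the tool pointing down it reaches from about 0.4 to 0.825 m from the base axis. Payload 7 kg.
Tool frame: the origin (TCP) lies midway between the tips of the shut fingers; the grasp point (between the pads) lies 19 mm behind it; z points along the fingers, y is the line along which they close (so a half turn about z gives the same grasp; the last joint's range is limited). The gripper opens to 88 mm and grips with 3 to 60 N. Pads are 19 mm wide; open, the fingers measure 130 mm over their backs; the gripper's body (78 mm by 193 mm) begins 47 mm behind the grasp point.
Start: joints at [16.507, 20.546, 0.682, 0, -70.136, -16.507], TCP at [0.675, -0, 0.227] pointing down, gripper open.
Joint ranges: [-176.03, 176.03], [-82.01, 121.73], [-58.28, 71.71], [-173.87, 95.51], [-174.79, -0.11], [-173.66, 173.66]. Speed limits (degrees/s): [136.94, 136.94, 172.46, 180, 180, 180].

INTERFACE

Orientations are given as [roll, pitch, yaw] about the fixed x, y, z axes, in that order (R = Rz(yaw) Ry(pitch) Rx(roll)).
In Python, from plant import r, eyes, workorder gives the robot as it stands.
- The arm moves only by the tool step_arm, never from a script. Its argument "plan" is a list of rows, each a list of 5 numbers: the shift along the tool's x, y, z each as a share of 25 cm, from -1 to 1, then the turn about the tool's z as a share of 60 degrees, from -1 to 1, then the finger opening in mm, from 0 to 87.6. In form: [[x, y, z, turn, jaw], ...]. A call has 1 to 12 rows; each row is the pose to reach, as a shift and turn from the pose commanded when the call began, along the tool's axes at that moment; what a row does not reach only later rows make up. A row lasts 1/12 s, in which the tool goes at most 41.7 mm and 7.16 degrees, less where a joint would pass 70% of its speed; a pose out of reach is approached as far as the arm can. A call with a number of a shift or a turn outside -1 to 1 is refused whole. A call with a gripper value outside its range is refused whole. The fingers move at their own pace and stop on an object; "newtons" is the grip in N (left out, the last holds). Time passes only in rows, so rows that repeat a pose let the fingers close. It gives the time, the measured TCP pose, the force, the opening and the grip force at its end, in the units of the state.
- r.get_state(): the state, without advancing time (a new reading comes with each control period).
- eyes.capture(name): name is "scene" or "side" or "wrist"; returns the picture (480x640x3 uint8, red, green, blue); there is no depth.
- eyes.camera_model(name): a dict with "fov_y" (degrees; the focal length in pixels is half the picture's height over the tangent of half this angle, whatever the lens; pixels are square), "cx", "cy" (the principal point, pixels), "k1" (the pictures are not rectified: a ray, as slopes to the right and down, at radius r is drawn at 1 + k1 r^2 times it, then the intrinsics apply), "world_to_cam" (4x4, takes a point from world to camera coordinates); the wrist camera has in their place "hand_eye" (4x4, takes a point from camera to tool coordinates, whose origin is the TCP and whose axes are the flange's). Camera axes: x right, y up, looking along -z (the intrinsics and any distortion apply to the point x, -y, -z); pixel columns grow to the right and rows downward; lengths in m; the calibration is good to about 2 mm. A picture is of the moment at which its call begins: read the wrist's pose just before it. camera_model takes no time and is no camera call.
- workorder.close_job(): hands the job in; it is judged then, once.
The state is a dict: "time_s": time; "joints": joint angles; "qd": joint speeds; "joint_torque": joint torques, N m; "tcp_pos": TCP position; "eef_rot": TCP orientation; "contact_force": force on the tool from outside, world axes, zero at the start; "moment": the same for the moment, N m; "gripper_width": finger opening in m; "gripper_force": force on a finger pad.
Only numpy, scipy, OpenCV 4.12 (cv2) and the standard library are available. Lean on these libraries where they do the work, as an engineer would, in place of code of your own. Each camera call takes 0.05 s, during which the arm holds its last target. There are 200 camera calls.

TASK

An empty aluminium can lies loose in the hand-wound can clamp. Take the upright black grip of the red handwheel and wind it clockwise, seen from above, until the sliding jaw has brought the can home and holds it snug between jaw and orange end plate, then let go of the wheel. Work the jaw by the wheel only: do not push the jaw or the can by hand.

Things in the scene. Friction and masses are not known exactly. Their poses are not given: they have to be found in the camera images.
- clamp: Can clamp screwed to the table: plywood base (x -75..75, y -90..320 mm), grey gear housing, level red handwheel on top (134 mm across, top at 116 mm; all else but the grip is lower), orange end plate 96 mm high with inner face at y = 285. Origin: on the table straight below the wheel's axis. z up; +y runs from wheel to end plate, the way the jaw advances.
- grip (a point): Middle of the wheel's upright black grip, 26 mm across, from 116 to 168 mm above the table (point at 144). It spins freely on its own axis and circles the wheel's axis at 60 mm radius. Clockwise from above advances the jaw 25 mm per radian; 2 to 3.3 rad from the start bring it home. It takes about 2 N at the grip and stays where left.
- jaw: Sliding jaw: black rubber disc 60 mm across on a steel bar from the housing. Origin: centre of its front face, 51 mm above the table, at x = 0 of the clamp. It slides along the clamp's y only, starts at y = 90 to 118 mm and is at y = 170 mm when the can is snug; the wheel then turns hard (springy, about 1.5 N more per mm at the grip).
- can: Empty aluminium can, 66 mm across, 115 mm long, 30 g, lying along the clamp's y in a low wooden V cradle on its base. Origin: its centre, 51 mm above the table. It starts up to 25 mm short of the end plate; against the plate its centre is at y = 227.5 mm of the clamp. It may roll about its length.
Things that resemble listed ones, but are neither listed nor needed, are in the scene too. Leave any blue look-alike of the can alone.

How it is judged (in metres and radians):
At the end, for the whole second after the job is handed in: The can lies in its cradle against the orange end plate (its end within 5 mm of it) and the jaw is wound up to it (jaw within 5 mm of its place at y = 170 mm, where the can is snug), all at rest and the wheel released (y of jaw in the frame of clamp above 0.165 m and y of can in the frame of clamp between 0.2225 and 0.235 m and x of can in the frame of clamp between -0.015 and 0.015 m and z of can in the frame of clamp below 0.066 m and linear speed of can below 0.02 m/s and linear speed of jaw below 0.01 m/s); the robot touches nothing.
It fails at once if the robot pushes the jaw or the can directly (more than 2 N) (contact force between any of the fingers, the arm and jaw above 2 N or contact force between any of the fingers, the arm and can above 2 N).
It also fails if it takes over 38 s, if anything falls off the work surface, if the arm or the gripper's body presses on something with over 40 N, if the wrist force passes 120 N, or if a joint passes its speed limit or range.

## Working session

There is one attempt and no reset: what is moved stays moved. The work goes in short steps, Python scripts to look and compute and a tool call to move; the robot and the scene stay as the last step left them, time stands still between calls to the robot, and variables do not carry over. Pictures are saved under pics/ and viewed, at most 10 in all, crops included, and the job is handed in when it is done.

Besides the shell and the picture viewer there is one more tool, called after ">>>" by a JSON object that holds its "name" and its "arguments". step_arm: Moves the arm, as the interface text tells. Its arguments: {"type":"object","properties":{"plan":{"type":"array"},"newtons":{"type":"number"}},"required":["plan"]}

```bash
mkdir -p pics
cat > h.py <<'E'
import numpy as np, cv2
from plant import r, eyes, workorder
def cam(n):
    m=eyes.camera_model(n); f=240/np.tan(np.radians(m['fov_y']/2)); return m,f
def ray(n,u,v):
    m,f=cam(n); d=np.array([(u-m['cx'])/f,(v-m['cy'])/f]); s=d.copy()
    for _ in range(30): s=d/(1+m['k1']*(s@s))
    c=np.array([s[0],-s[1],-1]); W=np.linalg.inv(np.array(m['world_to_cam']))
    return W[:3,3],W[:3,:3]@c
def atz(n,u,v,z):
    o,d=ray(n,u,v); return o+d*(z-o[2])/d[2]
def proj(n,p):
    m,f=cam(n); c=(np.array(m['world_to_cam'])@np.append(p,1))[:3]
    s=np.array([c[0],-c[1]])/-c[2]; s=s*(1+m['k1']*(s@s)); return s*f+[m['cx'],m['cy']]
def snap(n,name): 
    im=eyes.capture(n); cv2.imwrite('pics/'+name+'.png',im[:,:,::-1]); return im
E
python3 - <<'E'
from h import *
snap('scene','s0'); snap('side','d0')
print(r.get_state()['eef_rot'],r.get_state()['time_s'])
for n in('scene','side'): print(n,np.linalg.inv(np.array(cam(n)[0]['world_to_cam'])).round(2).tolist())
E
```

```text
[ 1.79913688e+02 -9.41082487e-03 -9.00064121e+01] 0.1
scene [[0.54, -0.46, 0.7, 1.06], [0.84, 0.29, -0.46, -0.26], [0.01, 0.84, 0.54, 0.48], [0.0, 0.0, 0.0, 1.0]]
side [[-0.93, 0.25, -0.28, 0.42], [-0.38, -0.6, 0.7, 0.51], [0.01, 0.76, 0.65, 0.53], [0.0, 0.0, 0.0, 1.0]]
```

View pics/s0.png

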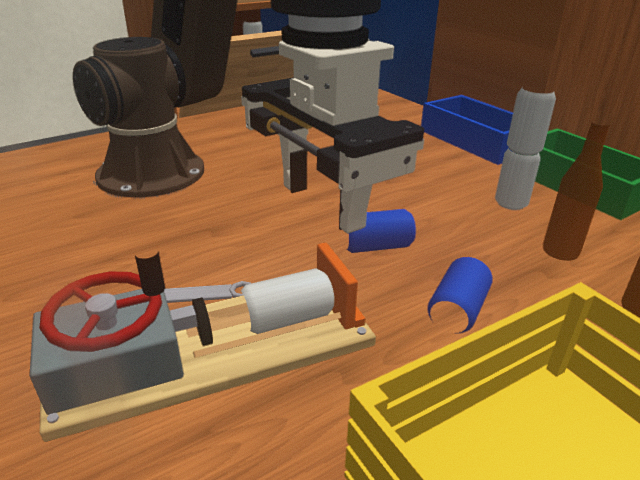

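View pics/d0.png

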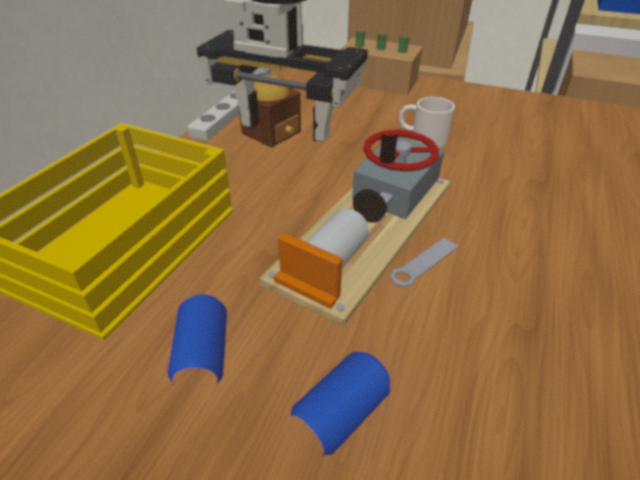

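The scene view shows the clamp with its wheel hub at (102,302), the black grip at (148..152, 252..292), the jaw disc at (203,321), the silver can at (288,300) and the orange plate at (340,285). The silver can in the cradle is the one meant. The blue half-shells at (382,230) and (460,293) and the silver cans standing at (525,150) are look-alikes. The side view shows the grip at (388,148), the only black upright on the red wheel.

```bash
cat > fit.py <<'E'
from h import *
from scipy.optimize import least_squares
a=cv2.imread('pics/s0.png'); b=cv2.imread('pics/d0.png')
obs=[('scene',(44,434),(75,-90,0)),('scene',(375,344),(75,320,0)),('scene',(102,298),None),
('side',(265,283),(75,320,12)),('side',(343,318),(-75,320,0)),('side',(449,182),(-75,-90,12))]
obs=[o for o in obs if o[2]]
def W(q,p): 
    c,s=np.cos(q[2]),np.sin(q[2]); return np.array([q[0]+c*p[0]-s*p[1],q[1]+s*p[0]+c*p[1],p[2]])
def res(q): return np.concatenate([proj(n,W(q,np.array(p)/1e3))-uv for n,uv,p in obs])
s=least_squares(res,[.6,-.3,.3]);q=s.x
print(q,np.degrees(q[2]),s.fun.round(1))
def gp(p):return np.concatenate([proj('scene',p)-(150,272),proj('side',p)-(388.5,148)])
g=least_squares(gp,[.6,-.2,.14]);print('grip',g.x,g.fun.round(1))
for n,uv in(('scene',(148,252)),('side',(389,134))):print(atz(n,*uv,.168))
g=g.x; d=g[:2]-q[:2]; c,s_=np.cos(q[2]),np.sin(q[2]); print('grip in clamp',c*d[0]+s_*d[1],-s_*d[0]+c*d[1])
# wheel ring overlay
for n,im in(('scene',a),('side',b)):
    for t in np.linspace(0,2*np.pi,40):
        u=proj(n,W(q,(.067*np.cos(t),.067*np.sin(t),.110))); cv2.circle(im,tuple(int(x) for x in u),1,(0,255,0),-1)
    for p in[(.075,-.09,0),(.075,.32,0),(-.075,.32,0),(-.075,-.09,0),(0,.17,.051),(0,.1,.051),(0,.285,.096)]:
        cv2.circle(im,tuple(int(x) for x in proj(n,W(q,p))),2,(255,255,0),-1)
o=np.hstack([a[220:450,20:400],b[100:330,250:470]]);cv2.imwrite('pics/o1.png',cv2.resize(o,None,fx=1.33,fy=1.33))
E
python3 fit.py
```

```text
[ 0.55357011 -0.22005378 -0.18894483] -10.825741426939466 [-2.4  4.6 -2.1 -0.  -4.9 -3.1  1.6 10.2  3.1  2. ]
grip [ 0.56730204 -0.16090101  0.13867924] [-0.1 -0.1 -0.2  0.1]
[ 0.57168219 -0.15950358  0.168     ]
[ 0.56734757 -0.15350735  0.168     ]
grip in clamp 0.0023773131367916776 0.060679190803902286
```

View pics/o1.png

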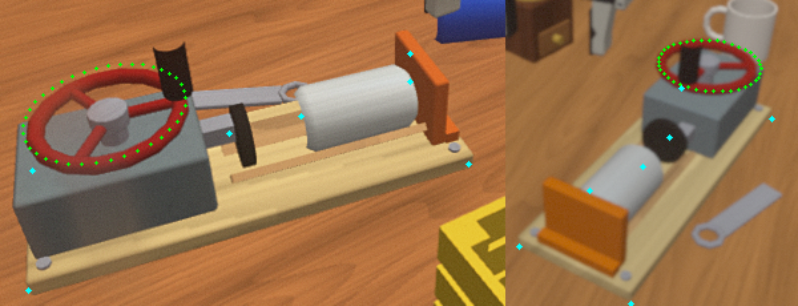

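```bash
cat > fit2.py <<'E'
from h import *
from scipy.optimize import least_squares
E={}
for n,f,roi in(('scene','s0',(30,260,170,360)),('side','d0',(355,120,450,180))):
    im=cv2.imread(f'pics/{f}.png').astype(int); m=(im[:,:,2]>110)&(im[:,:,1]<45)&(im[:,:,0]<60)
    x0,y0,x1,y1=roi; ys,xs=np.nonzero(m[y0:y1,x0:x1]); P=np.c_[xs+x0,ys+y0].astype(np.float32)
    hull=cv2.convexHull(P); E[n]=hull[:,0]; print(n,len(P),cv2.fitEllipse(hull))
t=np.linspace(0,2*np.pi,181)
def res(q):
    o=[]
    for n in E:
        R=np.array([proj(n,(q[0]+.067*np.cos(a),q[1]+.067*np.sin(a),q[2])) for a in t])
        o.append(np.array([cv2.pointPolygonTest(R.astype(np.float32),tuple(map(float,p)),True) for p in E[n]]))
    return np.concatenate(o)
s=least_squares(res,[.55,-.22,.11],loss='soft_l1',diff_step=1e-3);print('wheel',s.x,np.abs(s.fun).mean())
def tri(a,b): 
    q=least_squares(lambda p:np.concatenate([proj('scene',p)-a,proj('side',p)-b]),[.6,-.1,.05]);return q.x,q.fun.round(1)
print('jaw',tri((207,321),(370,206)))
print('plate top R',tri((319,247),(279,237)))
print('plate top L',tri((355,291),(341,266)))
print('grip top',tri((148,252),(389,134)))
E
python3 fit2.py
```

```text
scene 1146 ((100.4256362915039, 309.21954345703125), (70.1855239868164, 123.20088958740234), 75.6138916015625)
side 780 ((400.5263977050781, 150.09202575683594), (38.355674743652344, 73.9368667602539), 95.72724914550781)Traceback (most recent call last):
  File "fit2.py", line 15, in <module>
    s=least_squares(res,[.55,-.22,.11],loss='soft_l1',diff_step=1e-3);print('wheel',s.x,np.abs(s.fun).mean())
    return func(*args, **kwargs)
    result = trf(vector_fun.fun, vector_fun.jac, x0, f0, J0, lb, ub, ftol, xtol,
                 gtol, max_nfev, x_scale, loss_function, tr_solver,
                 tr_options.copy(), verbose, callback=callback_wrapped)
    return trf_no_bounds(
        fun, jac, x0, f0, J0, ftol, xtol, gtol, max_nfev, x_scale,
        loss_function, tr_solver, tr_options, verbose, callback=callback)
    J = jac(x)
    self._update_jac()
    ~~~~~~~~~~~~~~~~^^
    self.J = self.jac_wrapped(xp_copy(self.x), f0=self.f)
             ~~~~~~~~~~~~~~~~^^^^^^^^^^^^^^^^^^^^^^^^^^^^
    J, dct = approx_derivative(
             ~~~~~~~~~~~~~~~~~^
        self.fun,
        ^^^^^^^^
[... 539 characters left out ...]
)
                      ~~~~~~~~^^^^^^^^^^^^^^^^^^^^^^^^^^^^^^
    return np.atleast_1d(self.fun(x))
                         ~~~~~~~~^^^
    return self.f(x, *self.args, **self.kwargs)
           ~~~~~~^^^^^^^^^^^^^^^^^^^^^^^^^^^^^^
  File "fit2.py", line 12, in res
    R=np.array([proj(n,(q[0]+.067*np.cos(a),q[1]+.067*np.sin(a),q[2])) for a in t])
                ~~~~^^^^^^^^^^^^^^^^^^^^^^^^^^^^^^^^^^^^^^^^^^^^^^^^^^
  File "h.py", line 13, in proj
    m,f=cam(n); c=(np.array(m['world_to_cam'])@np.append(p,1))[:3]
        ~~~^^^
  File "h.py", line 4, in cam
    m=eyes.camera_model(n); f=240/np.tan(np.radians(m['fov_y']/2)); return m,f
ValueError: time passes only in moves, steps and waits
```

```bash
sed -i 's/^def cam(n):/import functools\n@functools.cache\ndef cam(n):/' h.py; python3 fit2.py
```

```text
scene 1146 ((100.4256362915039, 309.21954345703125), (70.1855239868164, 123.20088958740234), 75.6138916015625)
side 780 ((400.5263977050781, 150.09202575683594), (38.355674743652344, 73.9368667602539), 95.72724914550781)
wheel [ 0.55866492 -0.21876831  0.10835653] 0.7268262589455714
jaw (array([ 0.57874699, -0.10795839,  0.05045621]), array([-1.8, -1.2, -2.3,  1.6]))
plate top R (array([0.62960429, 0.05856002, 0.11748289]), array([18.8,  8.6, 20.3, -9.6]))
plate top L (array([0.59546611, 0.0749085 , 0.04965765]), array([-23.4, -10.4, -23.6,  10.8]))
grip top (array([ 0.56822619, -0.1586586 ,  0.16557785]), array([ 0.1,  0.1,  0.2, -0.2]))
```

>>> {"name": "step_arm", "arguments": {"plan": [[0.16, 0.107, 0, 0, 87], [0.32, 0.214, 0, 0, 87], [0.48, 0.321, 0, 0, 87], [0.64, 0.428, 0, 0, 87], [0.64, 0.428, 0, 0, 87], [0.64, 0.428, 0.0, 0, 87], [0.64, 0.428, 0.0, 0, 87]]}}

```text
time_s: 0.68
tcp_pos: [0.567, -0.1613, 0.2267]
eef_rot: [-180.0, 0.0, -90.1]
contact_force: [0.6, -0.5, 0.8]
gripper_width: 0.0871
gripper_force: 0.0
```

Run:
```python
from h import *
s=r.get_state();print(s['tcp_pos'],s['eef_rot'])
im=eyes.capture('wrist')
m=eyes.camera_model('wrist');f=240/np.tan(np.radians(m['fov_y']/2))
E0=s['eef_rot'];from scipy.spatial.transform import Rotation as R
T=np.eye(4);T[:3,:3]=R.from_euler('xyz',E0,degrees=True).as_matrix();T[:3,3]=s['tcp_pos']
Wc=np.linalg.inv(T@np.array(m['hand_eye']))
for z,c in((.168,(0,255,0)),(.116,(255,255,0))):
  for a in np.linspace(0,2*np.pi,30):
    p=Wc@np.array([.5677+.013*np.cos(a),-.1595+.013*np.sin(a),z,1]);q=np.array([p[0],-p[1]])/-p[2];q=q*(1+m['k1']*(q@q))*f+[m['cx'],m['cy']]
    cv2.circle(im,tuple(int(v) for v in q),1,c,-1)
cv2.imwrite('pics/w1.png',im[:,:,::-1])
```

```text
[ 0.56703684 -0.16129206  0.22670722] [-1.79994183e+02  6.49689719e-03 -9.01393862e+01]
```

View pics/w1.png

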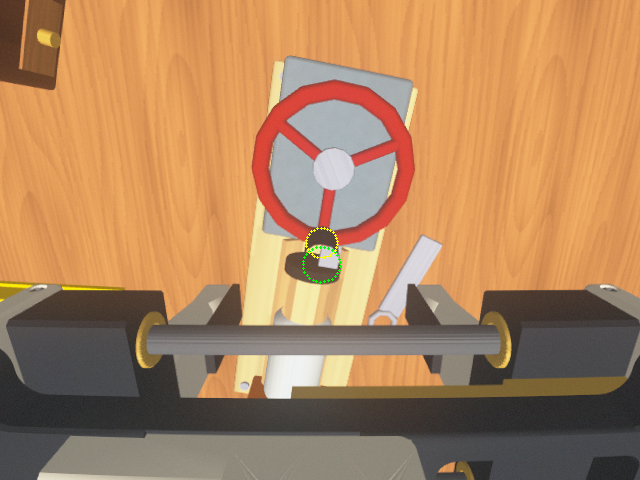

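The wrist view shows the wheel hub at (333,169), the jaw at about (312,267) and the predicted grip top at (322,265). My overlay hides the grip itself, so I'll take a clean enlarged crop.

Run:
```python
from h import *
im=eyes.capture('wrist');cv2.imwrite('pics/w2.png',cv2.resize(im[60:330,220:440,::-1],None,fx=2.2,fy=2.2,interpolation=cv2.INTER_CUBIC))
m=eyes.camera_model('wrist');print(np.array(m['hand_eye']).round(3).tolist(),m['fov_y'])
```

```text
[[-0.0, 0.956, 0.292, 0.079], [1.0, 0.0, 0.0, 0.0], [-0.0, 0.292, -0.956, -0.157], [0.0, 0.0, 0.0, 1.0]] 71.80090533941812
```

View pics/w2.png

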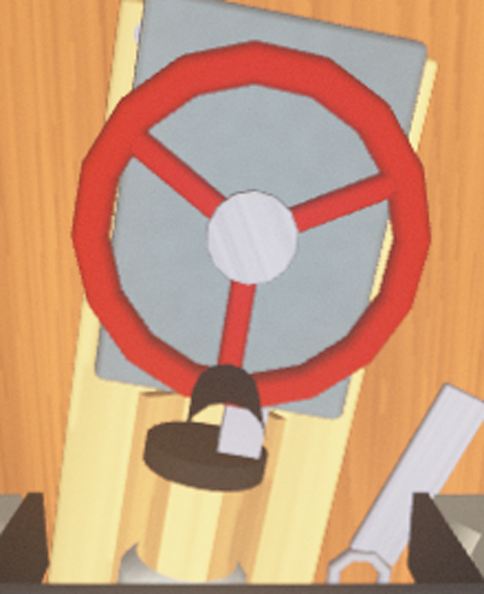

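The open black tube around (322,255) is the grip. Its rim matches my prediction within a few pixels, so I'll descend and grip.

>>> {"name": "step_arm", "arguments": {"plan": [[0, 0, 0.14, 0, 87], [0, 0, 0.28, 0, 87], [0, 0, 0.4, 0, 87], [0, 0, 0.4, 0, 87], [0, 0, 0.4, 0, 24], [0, 0, 0.4, 0, 24], [0, 0, 0.4, 0, 24], [0, 0, 0.4, 0, 24], [0, 0, 0.4, 0, 24], [0, 0, 0.4, 0, 24], [0, 0, 0.4, 0, 24], [0, 0, 0.4, 0, 24]], "newtons": 25}}

```text
time_s: 1.78
tcp_pos: [0.568, -0.1601, 0.1269]
eef_rot: [-180.0, 0.0, -90.0]
contact_force: [-0.1, -1.0, -0.2]
gripper_width: 0.0389
gripper_force: 0.0
```

>>> {"name": "step_arm", "arguments": {"plan": [[0, 0, 0, 0, 22], [0, 0, 0, 0, 22], [0, 0, 0, 0, 22], [0, 0, 0, 0, 22], [0, 0, 0, 0, 22], [0, 0, 0, 0, 22]]}}

```text
time_s: 2.28
tcp_pos: [0.5681, -0.16, 0.1266]
eef_rot: [-180.0, -0.0, -90.0]
contact_force: [0.9, 0.0, -0.0]
gripper_width: 0.0254
gripper_force: 25.0
```

Run:
```python
from h import *
s=r.get_state();print(s['tcp_pos'],s['contact_force'],s['gripper_width'],s['gripper_force'])
c=np.array([.5587,-.2188]);p0=np.array([.568,-.160]);d=p0-c;R=np.hypot(*d);a0=np.degrees(np.arctan2(d[1],d[0]));print(R,a0)
for k in range(0,181,5):
    a=np.radians(a0-k);p=c+.0597*np.array([np.cos(a),np.sin(a)]); print(k,(-(p-p0)[::-1]/.25).round(3))
```

```text
[ 0.56814181 -0.16003787  0.12663785] [ 0.85621773  0.03867029 -0.04403761] 0.025352964491752523 25.000077188014984
0.05953091633764761 81.01236270179156
0 [-0.001 -0.   ]
5 [ 0.003 -0.021]
10 [ 0.009 -0.04 ]
15 [ 0.017 -0.06 ]
20 [ 0.026 -0.079]
25 [ 0.037 -0.096]
30 [ 0.05  -0.113]
35 [ 0.063 -0.129]
40 [ 0.078 -0.143]
45 [ 0.095 -0.156]
50 [ 0.112 -0.167]
55 [ 0.13  -0.177]
60 [ 0.15  -0.186]
65 [ 0.169 -0.192]
70 [ 0.19  -0.197]
75 [ 0.21 -0.2 ]
80 [ 0.231 -0.202]
85 [ 0.252 -0.201]
90 [ 0.273 -0.199]
95 [ 0.293 -0.195]
100 [ 0.313 -0.189]
105 [ 0.332 -0.181]
110 [ 0.351 -0.172]
115 [ 0.369 -0.161]
120 [ 0.385 -0.148]
125 [ 0.401 -0.135]
130 [ 0.415 -0.12 ]
135 [ 0.428 -0.103]
140 [ 0.44  -0.086]
145 [ 0.45  -0.068]
150 [ 0.458 -0.048]
155 [ 0.465 -0.029]
160 [ 0.47  -0.008]
165 [0.473 0.012]
170 [0.474 0.033]
175 [0.473 0.054]
180 [0.471 0.075]
```

Gripped at 25.4 mm. I'll wind the first 50 degrees and watch the force.

>>> {"name": "step_arm", "arguments": {"plan": [[0.003, -0.021, 0, 0, 22], [0.009, -0.04, 0, 0, 22], [0.017, -0.06, 0, 0, 22], [0.026, -0.079, 0, 0, 22], [0.037, -0.096, 0, 0, 22], [0.05, -0.113, 0, 0, 22], [0.063, -0.129, 0, 0, 22], [0.078, -0.143, 0, 0, 22], [0.095, -0.156, 0, 0, 22], [0.112, -0.167, 0, 0, 22], [0.112, -0.167, 0, 0, 22]]}}

```text
time_s: 3.2
tcp_pos: [0.6108, -0.189, 0.1266]
eef_rot: [-179.9, -0.0, -90.0]
contact_force: [0.4, -1.9, 1.9]
gripper_width: 0.0257
gripper_force: 25.0
```

>>> {"name": "step_arm", "arguments": {"plan": [[0.018, -0.01, 0, 0, 22], [0.038, -0.019, 0, 0, 22], [0.057, -0.025, 0, 0, 22], [0.078, -0.03, 0, 0, 22], [0.098, -0.033, 0, 0, 22], [0.119, -0.035, 0, 0, 22], [0.14, -0.034, 0, 0, 22], [0.161, -0.032, 0, 0, 22], [0.181, -0.028, 0, 0, 22], [0.201, -0.022, 0, 0, 22], [0.201, -0.022, 0, 0, 22]]}}

```text
time_s: 4.12
tcp_pos: [0.6153, -0.2397, 0.1267]
eef_rot: [-180.0, -0.0, -90.0]
contact_force: [4.1, -3.5, -0.2]
gripper_width: 0.0258
gripper_force: 25.0
```

Run:
```python
from h import *
a=snap('scene','s2'); b=eyes.capture('side')
o=np.hstack([a[220:420,150:400],b[150:350,240:430]]);cv2.imwrite('pics/o2.png',cv2.resize(o[:,:,::-1],None,fx=1.8,fy=1.8,interpolation=cv2.INTER_CUBIC))
```

```text
(no output)
```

View pics/o2.png

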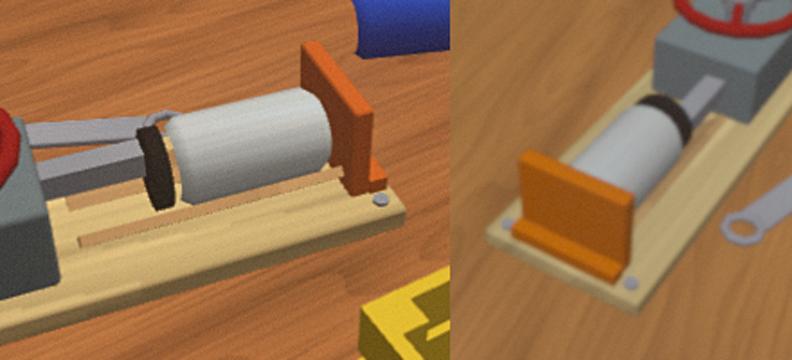

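The jaw at crop (155,167) is just short of the can, and the can is almost at the plate. I expect about 30 degrees more.

>>> {"name": "step_arm", "arguments": {"plan": [[0.019, 0.008, 0, 0, 22], [0.038, 0.017, 0, 0, 22], [0.056, 0.028, 0, 0, 22], [0.072, 0.041, 0, 0, 22], [0.088, 0.054, 0, 0, 22], [0.088, 0.054, 0, 0, 22], [0.088, 0.054, 0, 0, 22]]}}

```text
time_s: 4.8
tcp_pos: [0.6015, -0.2615, 0.1267]
eef_rot: [-180.0, -0.1, -90.0]
contact_force: [3.1, -5.6, -0.5]
gripper_width: 0.0254
gripper_force: 25.0
```

>>> {"name": "step_arm", "arguments": {"plan": [[0.017, 0.012, 0, 0, 22], [0.023, 0.02, 0, 0, 22], [0.03, 0.029, 0, 0, 22], [0.03, 0.029, 0, 0, 22], [0.03, 0.029, 0, 0, 22]]}}

```text
time_s: 5.22
tcp_pos: [0.6009, -0.2638, 0.1268]
eef_rot: [-179.3, 0.2, -89.9]
contact_force: [22.6, 16.9, -6.1]
gripper_width: 0.0254
gripper_force: 25.0
```

The wheel now turns hard at about 28 N, after 128 degrees. I'll ease back a little and check.

>>> {"name": "step_arm", "arguments": {"plan": [[-0.012, -0.012, 0, 0, 22], [-0.012, -0.012, 0, 0, 22], [-0.012, -0.012, 0, 0, 22]]}}

```text
time_s: 5.47
tcp_pos: [0.6012, -0.2633, 0.1268]
eef_rot: [-179.6, 0.0, -89.9]
contact_force: [13.8, 4.8, -4.2]
gripper_width: 0.0256
gripper_force: 25.0
```

Run:
```python
from h import *
a=eyes.capture('scene'); b=eyes.capture('side')
o=np.hstack([a[220:420,150:400],b[100:300,240:430]]);cv2.imwrite('pics/o3.png',cv2.resize(o[:,:,::-1],None,fx=1.8,fy=1.8,interpolation=cv2.INTER_CUBIC))
```

```text
(no output)
```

View pics/o3.png

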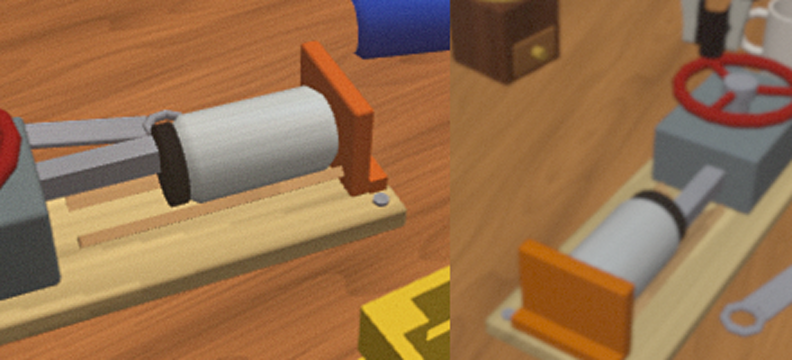

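Run:
```python
from h import *
t=np.radians(-10.3)
def W(x,y,z): return (.5587+np.cos(t)*x-np.sin(t)*y,-.2188+np.sin(t)*x+np.cos(t)*y,z)
a=eyes.capture('scene')[:,:,::-1].copy()
for y in(.16,.165,.17): print(y,proj('scene',W(0,y,.081)).round(1),proj('scene',W(.03,y,.051)).round(1))
for y in(.28,.285): print(y,proj('scene',W(0.033,y,.051)).round(1),proj('scene',W(0.0,y,.084)).round(1),'plate', proj('scene',W(-.0,y,.096)).round(1))
cv2.imwrite('pics/o4.png',cv2.resize(a[250:350,220:380],None,fx=5,fy=5,interpolation=cv2.INTER_CUBIC))
```

```text
0.16 [239.7 292.1] [248.  324.9]
0.165 [243.5 291.2] [251.9 323.9]
0.17 [247.3 290.3] [255.7 322.9]
0.28 [336.4 303.3] [326.8 269.4] plate [327. 262.]
0.285 [339.8 302.4] [330.2 268.6] plate [330.4 261.2]
```

View pics/o4.png

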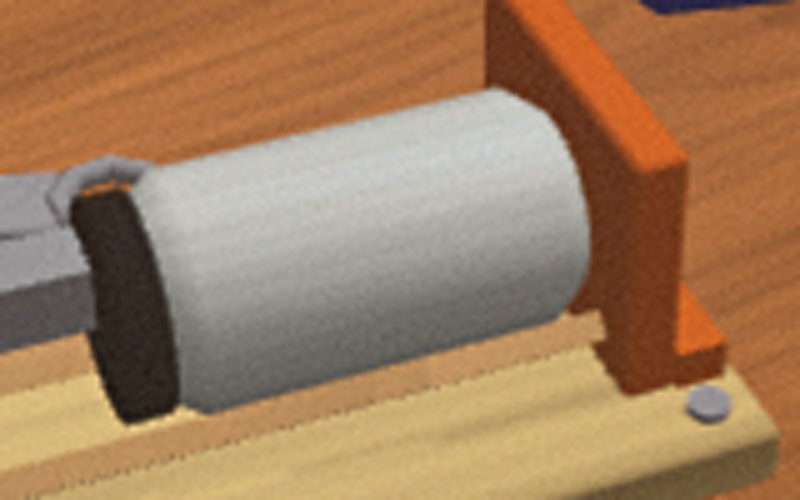

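The jaw face edge at full-frame (255.6,324) matches y ≈ 0.170 (predicted 255.7). The jaw bears on the can, the can is at the plate, and the wheel has gone stiff. I'll let go and lift.

>>> {"name": "step_arm", "arguments": {"plan": [[-0.003, -0.006, 0, 0, 60], [-0.003, -0.006, 0, 0, 60], [-0.003, -0.006, 0, 0, 60], [-0.003, -0.006, 0, 0, 60], [-0.003, -0.006, 0, 0, 60], [-0.003, -0.006, 0, 0, 60], [-0.003, -0.006, 0, 0, 60], [-0.003, -0.006, -0.1, 0, 60], [-0.003, -0.006, -0.2, 0, 60], [-0.003, -0.006, -0.3, 0, 60], [-0.003, -0.006, -0.4, 0, 60], [-0.003, -0.006, -0.4, 0, 60]]}}

```text
time_s: 6.62
tcp_pos: [0.6012, -0.2652, 0.2327]
eef_rot: [-179.6, -0.2, -90.0]
contact_force: [0.1, -0.7, 0.8]
gripper_width: 0.0597
gripper_force: 0.0
```

Run:
```python
from h import *
s=r.get_state();print(s['tcp_pos'],s['contact_force'],s['gripper_width'])
a=eyes.capture('scene');w=eyes.capture('wrist')
o=np.hstack([a[230:370,20:400],w[40:180,200:440]]) if 0 else np.vstack([cv2.resize(a[230:370,20:400],(798,294)),cv2.resize(w[:240],(798,299))])
cv2.imwrite('pics/o5.png',o[:,:,::-1])
```

```text
[ 0.60117515 -0.26515949  0.23271325] [ 0.13573908 -0.68059978  0.84777883] 0.05965995158767941
```

View pics/o5.png

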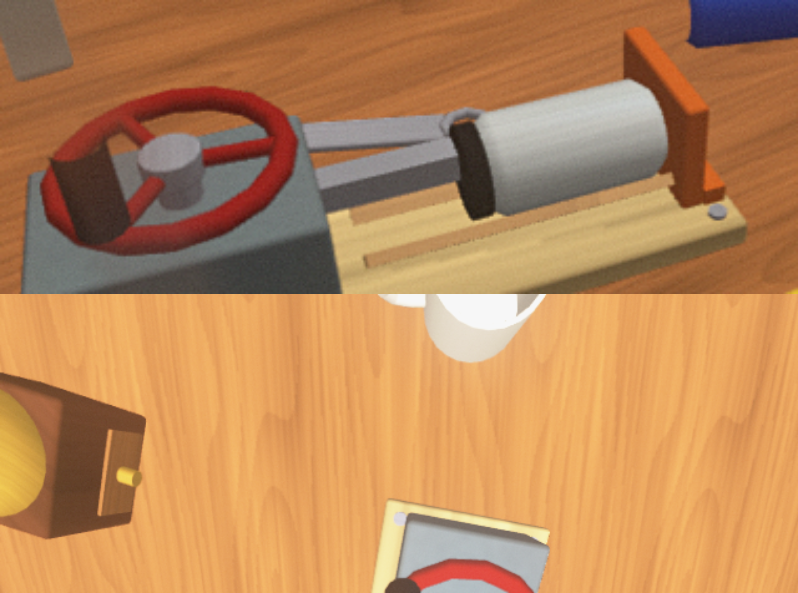

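The jaw edge is still at about 255 px after release, the can sits against the plate, and the gripper is clear of the grip.

```bash
python3 -c "
from h import *
print(workorder.close_job())"
```

```text
the job is handed in; nothing more can be done
None
```

I wound the wheel about 128° clockwise until it turned hard and the images showed the can snug between jaw and end plate, then released the grip and handed the job in at about 7 s; no verdict came back.

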